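# Load the telescopic bait stand and hold it up at its second stop

### The job

Lift the one barrel-shaped bait off the freely spinning bait carousel, leaving the round ones in their rings, and put it in the small cup of the telescopic bait stand. Then squeeze the button on the side of the stand's head all the way in and, keeping it squeezed, pull the head straight up past its first stop to its second stop (fully out). Finish while holding: the gripper still squeezes the button in and carries the head at the second stop with the bait in the cup; let go of nothing, and do not shove the other things on the table about.

Things in the scene. Friction and masses are not known exactly. Their poses are not given: they have to be found in the camera images.
- barrel_mid (a point): centre (half-way up) of the barrel-shaped bait: a pale, rigid upright cylinder with bevelled ends, 24 mm across, 32 mm high, about 18 g, the only bait with straight sides. It stands loose on the carousel's plate, inside one of its four raised rings, 16 mm of it below this point. Its z axis is its length.
- carousel: bait carousel, a grey round plate 200 mm across that spins freely on the table, almost without friction. Origin on its axis at table height; z up. The plate's top is 27 mm above the origin. Four raised rings (inner diameter 29 mm, outer 35 mm, 5 mm high) have their centres 65 mm from the axis, at quarter turns. Hub 24 mm across, 10 mm high.
- ball0_center (a point): centre of a round bait, a pale loose ball 24 mm across in a ring of the carousel; it must stay in its ring (it may go round with the plate)
- ball1_center (a point): centre of a round bait, a pale loose ball 24 mm across in a ring of the carousel; it must stay in its ring (it may go round with the plate)
- ball2_center (a point): centre of a round bait, a pale loose ball 24 mm across in a ring of the carousel; it must stay in its ring (it may go round with the plate)
- cup_in (a point): centre of the inner floor of the bait cup: an open round cup, 36 mm inside at the floor and 40 mm at the rim, 18 mm deep, wall 3 mm, open upward, carried on a short arm by the stand's head and moving up with it. Its axes are the head's: x points from the head to the cup, y from the button side through the head to the plain side, z up. The cup's axis is 62 mm from the head's axis along x.
- head_mid (a point): centre of the gripping part of the stand's head: a grey block 26 mm (x) by 28 mm (y) by 44 mm high, its top 20 mm above and bottom 24 mm below this point; axes as for the cup. 134 mm above the table when fully down. The cup's inner floor is 14 mm below this point. Head, arm and cup weigh about 0.25 kg.
- stand: the stand's fixed part, bolted to the table: a 70 mm square foot 20 mm high and an upright tube 28 mm thick, 105 mm high (collar 34 mm thick near the top, up to 102 mm), into which the head's inner tube slides. Origin at table height on the tube's axis; axes as for the cup
- button_face (a point): centre of the outer face of the black release button on the head's -y side: 15 mm wide (x), 18 mm high, level with head_mid, standing out 7 mm from the block when free and 1 mm when fully in. It is pushed along +y, toward the head's middle; one finger on it and the other on the plain face opposite squeezes it.
- button (a joint): travel of the release button, m: 0 free, 0.006 fully in; sprung, about 2 N to start and 6 N fully in. It is made with a bolt: in beyond about 0.004 the head is free to slide; let out at a stop, the bolt snaps in and locks the head there; let out between stops, it jams the head about where it is.
- head (a joint): extension of the head, m, straight up: 0 fully down (start, locked by the bolt), 0.040 the first stop (a bolt notch, passed freely while the button is squeezed), 0.080 the second stop, which is also the rigid end of travel. Moving it needs about 4 N.
- jar_center (a point): bystander: middle of a closed clear bait jar with white cap, 76 mm across, 100 mm high, standing
- jar_lid: bystander: a spare white lid lying flat, 68 mm across, 12 mm high; origin at its underside
- sinker: bystander: dark pear-shaped lead sinker, 38 mm across, 26 mm high; origin at its underside
Mind the look-alikes: they are no part of the job. Leave any green look-alike of the part that bears barrel_mid alone.

How it is judged:
By the outcome, as a careful person would: the job done as asked, in the order asked, and still so for the second after the job is handed in, while the arm keeps its last pose, push and grip.
It also fails if it takes over 58 s, if anything falls off the work surface, if the arm or the gripper's body presses on something with over 40 N, if the wrist force passes 120 N, or if a joint passes its speed limit or range.

### The arm

A 7-joint arm with a two-finger parallel gripper is mounted at the origin on the work surface. World frame = base frame: x ahead of the robot, y to its left, z up, the work surface at z = 0. Lengths are in m, angles in rad, forces in N, time in s.
With the tool pointing down it reaches from about 0.425 to 1.025 m from the base axis. Payload 3.6 kg.
Tool frame: the origin (TCP) lies midway between the tips of the shut fingers; the grasp point (between the pads) lies 19 mm behind it; z points along the fingers, x is the direction in which the jaws open and shut, and the axes are right-handed (so a half turn about z gives the same grasp; the last joint's range is limited). The gripper opens to 85 mm and grips with 20 to 120 N. Pads are 22 mm wide; open, the fingers measure 114 mm over their backs; the gripper's body (76 mm by 85 mm) begins 54 mm behind the grasp point. The pads swing forward as they close: fully open they stand 13 mm farther back than shut.
Start: joints at [1.044, 0.591, 0.048, 1.609, -0.033, 0.943, -0.034], TCP at [0.304, -0.658, 0.231] pointing down, gripper open.
Joint ranges: [-2.69, 2.69], [-0.47, 2.24], [-1.27, 1.36], [0.19, 2.51], [-1.53, 4.68], [0.08, 2.07], [-3.09, 3.09]. Speed limits (rad/s): [2.57, 2.57, 3.14, 3.14, 3.14, 3.14, 3.14].

### API

Orientations are given as a unit quaternion [w, x, y, z].
In Python, from bench import * gives the robot as it stands. The module is installed in compiled form; this text tells all that it offers.
- The arm moves only by the shell command python3 -m crank 'ROWS' [FORCE]. ROWS is JSON, a list of rows, each an object with "rot": the turn, a rotation vector about the tool's x, y, z in degrees, a list of three; "xyz": the shift along the tool's x, y, z in mm, a list of three; "gripper": the gripper's target within -1 to 1 (shut at 1, half-way at 0, fully open at -1). In form: [{"rot": [ax, ay, az], "xyz": [tx, ty, tz], "gripper": gripper}, ...]. A call has 1 to 8 rows; each row shifts and turns the commanded pose from where the row before left it, along the tool's axes as they then stand; what a row does not reach is not made up. A row lasts 1/10 s, in which the tool goes at most 50 mm and 8.59 degrees, less where a joint would pass 70% of its speed; a pose out of reach is approached as far as the arm can. A call is refused whole if a number of a shift passes 50 or a number of a turn 8.59, either way. A call with a gripper value outside its range is refused whole. The fingers move at their own pace and stop on an object; FORCE is the grip in N (left out, the last holds). Time passes only in rows, so rows that do not move let the fingers close. It gives the time, the measured TCP pose, the force and the opening at its end, in the units of the state.
- sense(): the state, without advancing time (a new reading comes with each control period).
- read_camera(name): name is "side" or "top" or "wrist"; returns a dict with "image" (384x512x3 uint8, red, green, blue), "intrinsics" (3x3 intrinsics, pixels), "eye" and "rotation" of the camera in the world; the wrist camera has in their place "T_tool_cam" (4x4, takes a point from camera to tool coordinates, whose origin is the TCP and whose axes are the tool frame's). Camera axes: x right, y down, z forward; pixel columns grow to the right and rows downward; lengths in m; the calibration is good to about 2 mm. A picture is of the moment at which its call begins: read the wrist's pose just before it. There is no depth.
- job_done(): hands the job in, once; it reports no verdict.
The state is a dict: "time": time; "qpos": joint angles; "joint_vel": joint speeds; "joint_efforts": joint torques, N m; "eef_pos": TCP position; "ee_rot": TCP orientation; "wrist_force": force on the tool from outside, world axes, zero at the start; "moment": the same for the moment, N m; "gripper_width": finger opening in m.
Only numpy, scipy, OpenCV 4.12 (cv2) and the standard library are available. Lean on these libraries where they do the work, as an engineer would, in place of code of your own. Each camera call takes 0.05 s, during which the arm holds its last target. There are 200 camera calls.

## Working session

There is one attempt and no reset: what is moved stays moved. The work goes in short steps, Python scripts to look and compute and a shell command to move; the robot and the scene stay as the last step left them, time stands still between calls to the robot, and variables do not carry over. Pictures are saved under pics/ and viewed, about 8 in all and at most 12, crops included, and the job is handed in when it is done.

```bash
mkdir -p pics; cat > h.py <<'E'
from bench import *
import numpy as np, cv2, json
from scipy.spatial.transform import Rotation as R
def snap(n,f):
    s=sense(); c=read_camera(n); cv2.imwrite('pics/'+f+'.png',c['image'][:,:,::-1])
    if n=='wrist':
        q=s['ee_rot'];Rt=R.from_quat([q[1],q[2],q[3],q[0]]).as_matrix();T=np.array(c['T_tool_cam'])
        eye=Rt@T[:3,3]+np.array(s['eef_pos']);rot=Rt@T[:3,:3]
    else: eye=np.array(c['eye']);rot=np.array(c['rotation'])
    np.savez('pics/'+f+'.npz',K=np.array(c['intrinsics']),eye=eye,rot=rot)
    return c
def ray(f,u,v):
    d=np.load('pics/'+f+'.npz');return d['eye'],d['rot']@np.linalg.inv(d['K'])@[u,v,1]
def atz(f,u,v,z):
    e,r=ray(f,u,v);return e+r*(z-e[2])/r[2]
def proj(f,p):
    d=np.load('pics/'+f+'.npz');k=d['K']@d['rot'].T@(np.array(p)-d['eye']);return k[:2]/k[2]
E
python3 - <<'E'
from h import *
print(sense())
for n in('top','side'):
    snap(n,n+'0');d=np.load(f'pics/{n}0.npz');print(n,d['eye'],d['rot'].round(2).tolist(),d['K'].tolist())
cv2.imwrite('pics/both.png',np.vstack([cv2.imread('pics/top0.png')]))
E
```

```text
{'time': 0.0, 'qpos': array([ 1.04448152,  0.59212363,  0.04831956,  1.60983472, -0.03327668,
        0.94270776, -0.0336786 ]), 'joint_vel': array([-0.00151006, -0.00014094, -0.00116735,  0.00068932,  0.00069977,
        0.00070723, -0.00017401]), 'joint_efforts': array([ 1.65090737e-04, -5.48697424e+01,  1.54651690e+00, -1.98124892e+01,
        9.41921433e-03,  8.95285048e-03, -4.29548365e-06]), 'eef_pos': array([ 0.30372409, -0.65739413,  0.23013358]), 'ee_rot': array([-5.43289486e-04,  8.42471280e-01, -5.38740062e-01, -9.95899024e-04]), 'wrist_force': array([-0.70472654, -0.01890904, -0.01613533]), 'moment': array([-0.0177089 , -0.00233667,  0.02483077]), 'gripper_width': 0.08538407777598137}
top [ 0.4340131  -0.0105985   1.01381815] [0.05, -0.7, 0.71, -0.06] [[471.3692981846878, 0.0, 257.84504794216826], [0.0, 471.3692981846878, 189.98771513264612], [0.0, 0.0, 1.0]]
side [-0.00998041  0.6035524   0.76091331] [0.16, -0.34, 0.83, -0.41] [[460.04766346229303, 0.0, 258.93467795052374], [0.0, 460.04766346229303, 196.46193784794627], [0.0, 0.0, 1.0]]
```

View pics/top0.png

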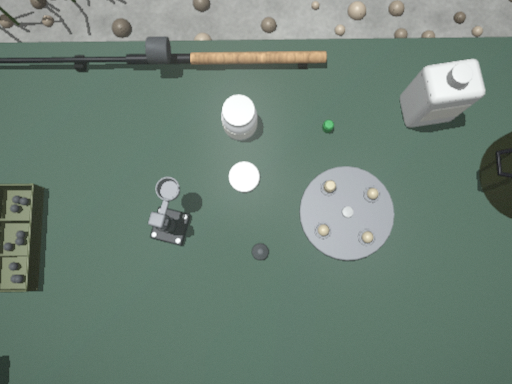

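View pics/side0.png

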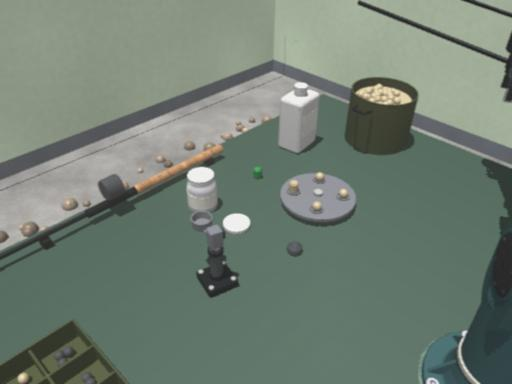

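The top view shows the carousel at about (347,212) with four baits, the stand foot at (171,226), the cup at (168,188), and a green look-alike at (328,126), which I'll leave alone. The camera rotation is a quaternion, so I'll fix the helper and then enlarge.

```bash
sed -i "s/rot=np.array(c\['rotation'\])/q=c['rotation'];rot=R.from_quat([q[1],q[2],q[3],q[0]]).as_matrix()/" h.py
python3 - <<'E'
from h import *
snap('top','top0');snap('side','side0')
t=cv2.imread('pics/top0.png');s=cv2.imread('pics/side0.png')
f=lambda i,x,y,w,h:cv2.resize(i[y:y+h,x:x+w],(400,300),interpolation=cv2.INTER_CUBIC)
cv2.imwrite('pics/crop1.png',np.vstack([np.hstack([f(t,297,167,100,75),f(s,270,165,100,75)]),np.hstack([f(t,130,165,100,75),f(s,170,205,120,90)])]))
print('carousel',atz('top0',347,212.5,.027),atz('side0',318,197,.027))
for u,v in((330,186),(373,193),(368,237),(323,230)):
    p=atz('top0',u,v,.043);print((u,v),p.round(4),proj('side0',p).round(1))
print('foot',atz('top0',171,226,.02),'cup',atz('top0',168,188,.138))
E
```

```text
carousel [ 0.54145735 -0.20196348  0.027     ] [ 0.53444214 -0.1952514   0.027     ]
(330, 186) [ 0.5958 -0.1658  0.043 ] [293.3 186.8]
(373, 193) [ 0.5798 -0.2549  0.043 ] [319.1 175.7]
(368, 237) [ 0.4886 -0.2398  0.043 ] [343.2 192.5]
(323, 230) [ 0.5042 -0.1479  0.043 ] [316.3 205.4]
foot [0.51865105 0.16915875 0.02      ] cup [0.58025769 0.15455579 0.138     ]
```

View pics/crop1.png

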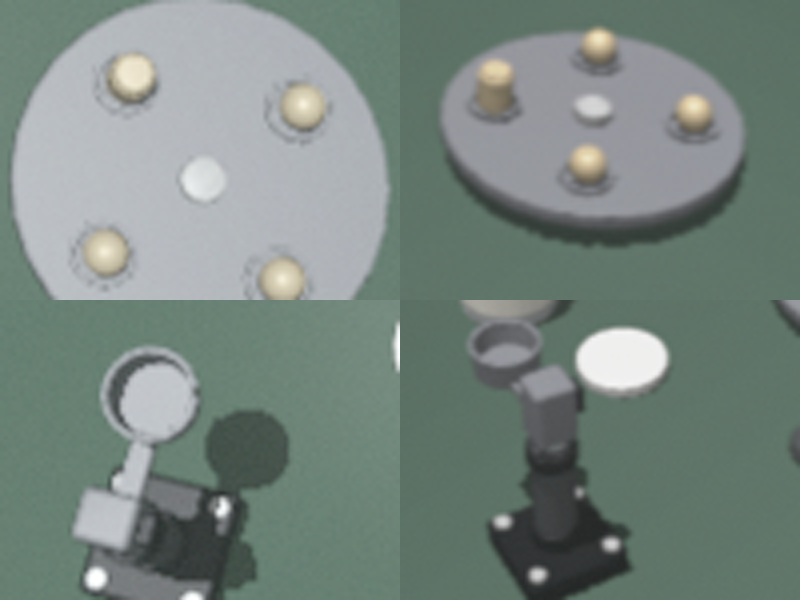

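Candidates for the barrel in the top view are (330,186), (373,193), (368,237) and (323,230). In both enlarged crops only (330,186), side (293,187), has a flat top and straight sides, so that one is the barrel. The others are balls, and the green one stays untouched. In the lower crops the head top is at about (157,219.5), the cup rim at (167.5,188.7), and the button side faces image right.

```bash
cat >> h.py <<'E'
def plan(p,jaw,show=True):
    "turn about tool z and then shift in turned tool axes (mm); jaw=world dir of jaw opening"
    s=sense();q=s['ee_rot'];Rt=R.from_quat([q[1],q[2],q[3],q[0]]).as_matrix()
    j=np.array([jaw[0],jaw[1],0]);j/=np.linalg.norm(j);best=[]
    for g in(j,-j):
        a=np.degrees(np.arctan2(g@Rt[:,1],g@Rt[:,0]));best.append((abs(a),a,g))
    for _,a,g in sorted(best,key=lambda b:b[0]):
        T=np.c_[g,np.cross([0,0,-1],g),[0,0,-1]];d=R.from_matrix(Rt.T@T).as_rotvec(degrees=True)
        print('turn',d.round(2),'shift mm',(1000*T.T@(np.array(p)-s['eef_pos'])).round(1),'q7',s['qpos'][6].round(2))
E
python3 - <<'E'
from h import *
b=atz('top0',330.3,185.5,.059);c=atz('top0',348,212,.037)
side_b=atz('side0',270+495/4,165+68/4,.059);print('barrel top',b,side_b,'hub',c,'r',np.hypot(*(b-c)[:2]))
cup=atz('top0',167.5,188.7,.138);hd=atz('top0',157,219.5,.154)
print('cup',cup,atz('side0',170+(504-400)*.3,205+(343-300)*.3,.138),'head',hd,atz('side0',170+149*.3,205+84*.3,.154),'dist',np.hypot(*(cup-hd)[:2]))
print('jar',atz('top0',238,110,.1))
r=(b-c)[:2];plan([*b[:2],.15],[-r[1],r[0]])
E
```

```text
barrel top [ 0.59418291 -0.16386066  0.059     ] [ 0.41102385 -0.35367384  0.059     ] hub [ 0.54138707 -0.20215475  0.037     ] r 0.06522145114666218
cup [0.57893502 0.15547435 0.138     ] [0.57878592 0.15596973 0.138     ] head [0.51947927 0.17068447 0.154     ] [0.51641633 0.17274215 0.154     ] dist 0.06137046544460678
jar [0.74427176 0.0231412  0.1       ]
turn [ -0.     0.08 -11.15] shift mm [-229.3 -525.    80.6] q7 -0.03
turn [1.2000e-01 0.0000e+00 1.6885e+02] shift mm [229.3 525.   80.6] q7 -0.03
```

```bash
python3 -m crank '[{"rot":[0,0,-5.6],"xyz":[0,0,0],"gripper":-1},{"rot":[0,0,-5.55],"xyz":[0,0,0],"gripper":-1},{"rot":[0,0,0],"xyz":[-10,-25,0],"gripper":-0.2},{"rot":[0,0,0],"xyz":[-17,-39,0],"gripper":-0.2},{"rot":[0,0,0],"xyz":[-17,-39,0],"gripper":-0.2},{"rot":[0,0,0],"xyz":[-17,-39,0],"gripper":-0.2},{"rot":[0,0,0],"xyz":[-17,-39,0],"gripper":-0.2},{"rot":[0,0,0],"xyz":[-17,-39,0],"gripper":-0.2}]' 40 >/dev/null; python3 -m crank '[{"rot":[0,0,0],"xyz":[-17,-39,0],"gripper":-0.2},{"rot":[0,0,0],"xyz":[-17,-39,0],"gripper":-0.2},{"rot":[0,0,0],"xyz":[-17,-39,0],"gripper":-0.2},{"rot":[0,0,0],"xyz":[-17,-39,0],"gripper":-0.2},{"rot":[0,0,0],"xyz":[-17,-39,0],"gripper":-0.2},{"rot":[0,0,0],"xyz":[-17,-39,10],"gripper":-0.2},{"rot":[0,0,0],"xyz":[-17,-39,20],"gripper":-0.2},{"rot":[0,0,0],"xyz":[-10,-25,20],"gripper":-0.2}]'
python3 -m crank '[{"rot":[0,0,0],"xyz":[0,0,10],"gripper":-0.2},{"rot":[0,0,0],"xyz":[0,0,0],"gripper":-0.2},{"rot":[0,0,0],"xyz":[0,0,0],"gripper":-0.2}]'
python3 - <<'E'
from h import *
b=np.array([.5942,-.1639,.059]);r=b[:2]-[.5414,-.2022]
plan([*b[:2],.15],[-r[1],r[0]]);snap('wrist','w1');print(proj('w1',b))
E
```

```text
time: 1.8
eef_pos: [0.5941, -0.1685, 0.1813]
ee_rot: [-0.001, 0.892, -0.453, 0.001]
wrist_force: [0.1, 0.2, 0.4]
gripper_width: 0.0513
time: 2.1
eef_pos: [0.5911, -0.1745, 0.1713]
ee_rot: [0.001, 0.89, -0.455, -0.0]
wrist_force: [-0.7, -0.5, 0.2]
gripper_width: 0.0505
turn [ 0.08 -0.02 -0.13] shift mm [-6.8 -8.7 21.3] q7 -0.77
turn [-3.0000e-02 -1.3000e-01  1.7987e+02] shift mm [ 6.8  8.7 21.3] q7 -0.77
[250.8285474  175.48518734]
```

View pics/w1.png

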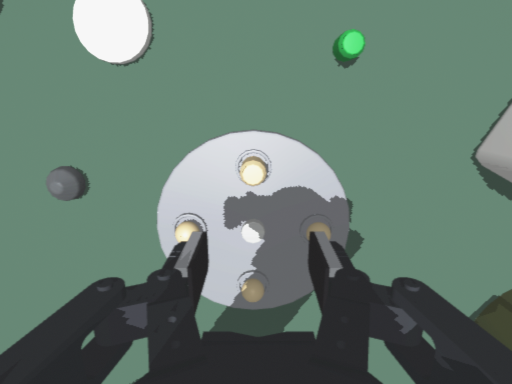

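The wrist view shows the barrel's top at (253,173), 3 px from the prediction, with the hub at (253,232). The green look-alike is far off at (351,43).

```bash
python3 - <<'E'
from h import *
b=atz('w1',253,173,.059);c=atz('w1',253,232,.037);print(b,c,np.hypot(*(b-c)[:2]))
b=(b+[.5942,-.1639,.059])/2;r=(b-c)[:2]
plan([*b[:2],.043],[-r[1],r[0]])
E
```

```text
[ 0.5971102  -0.16414122  0.059     ] [ 0.54333855 -0.20215049  0.037     ] 0.06584903473436635
turn [ 0.03 -0.07 -0.31] shift mm [ -6.4  -9.9 128.9] q7 -0.77
turn [-1.2000e-01 -5.0000e-02  1.7969e+02] shift mm [  6.4   9.9 128.9] q7 -0.77
```

```bash
python3 -m crank '[{"rot":[0,0,0],"xyz":[-6,-10,15],"gripper":-0.1},{"rot":[0,0,0],"xyz":[0,0,25],"gripper":-0.1},{"rot":[0,0,0],"xyz":[0,0,30],"gripper":-0.1},{"rot":[0,0,0],"xyz":[0,0,25],"gripper":-0.1},{"rot":[0,0,0],"xyz":[0,0,15],"gripper":-0.1},{"rot":[0,0,0],"xyz":[0,0,10],"gripper":-0.1},{"rot":[0,0,0],"xyz":[0,0,5],"gripper":-0.1},{"rot":[0,0,0],"xyz":[0,0,0],"gripper":-0.1}]' 25
python3 - <<'E'
from h import *
plan([.5957,-.1640,.041],[.0382*-1,.0532]);snap('wrist','w2');print(proj('w2',[.5957,-.164,.059]))
E
```

```text
time: 2.95
eef_pos: [0.5967, -0.1621, 0.0462]
ee_rot: [-0.0, 0.891, -0.455, 0.0]
wrist_force: [-0.9, -0.6, -0.7]
gripper_width: 0.0471
turn [-0.   -0.01  0.25] shift mm [1.  1.9 5.2] q7 -0.81
turn [ 1.0000e-02 -1.0000e-02 -1.7975e+02] shift mm [-1.  -1.9  5.2] q7 -0.81
[261.48555212 259.53972769]
```

View pics/w2.png

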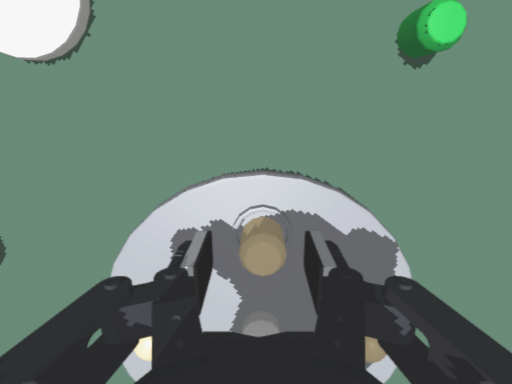

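The barrel stands between the open pads with its top at (263,253), clear of both fingers.

```bash
python3 - <<'E'
from h import *
b=atz('w2',263,253,.059);print(b);plan([*b[:2],.042],[.0382*-1,.0532])
E
```

```text
[ 0.59896185 -0.16251821  0.059     ]
turn [-0.04 -0.05  0.26] shift mm [ 1.4 -1.4  4.8] q7 -0.81
turn [ 7.0000e-02 -6.0000e-02 -1.7974e+02] shift mm [-1.4  1.4  4.8] q7 -0.81
```

```bash
python3 -m crank '[{"rot":[0,0,0],"xyz":[1,-1,4],"gripper":0.1},{"rot":[0,0,0],"xyz":[0,0,0],"gripper":0.2},{"rot":[0,0,0],"xyz":[0,0,0],"gripper":0.3},{"rot":[0,0,0],"xyz":[0,0,0],"gripper":0.35},{"rot":[0,0,0],"xyz":[0,0,0],"gripper":0.4},{"rot":[0,0,0],"xyz":[0,0,0],"gripper":0.5},{"rot":[0,0,0],"xyz":[0,0,0],"gripper":0.8},{"rot":[0,0,0],"xyz":[0,0,0],"gripper":0.8}]' 25
```

```text
time: 3.8
eef_pos: [0.5981, -0.1623, 0.0426]
ee_rot: [-0.0, 0.891, -0.454, 0.0]
wrist_force: [-0.5, -1.6, 2.7]
gripper_width: 0.0225
```

```bash
python3 -m crank '[{"rot":[0,0,0],"xyz":[0,0,0],"gripper":0.8},{"rot":[0,0,0],"xyz":[0,0,-3],"gripper":0.8},{"rot":[0,0,0],"xyz":[0,0,-7],"gripper":0.8},{"rot":[0,0,0],"xyz":[0,0,-15],"gripper":0.8},{"rot":[0,0,0],"xyz":[0,0,-25],"gripper":0.8},{"rot":[0,0,0],"xyz":[0,0,-30],"gripper":0.8},{"rot":[0,0,0],"xyz":[0,0,-10],"gripper":0.8},{"rot":[0,0,0],"xyz":[0,0,0],"gripper":0.8}]' 25
python3 - <<'E'
from h import *
snap('side','s1');s=cv2.imread('pics/s1.png');w=snap('wrist','w3')
s=cv2.resize(s[110:230,240:400],(533,400),interpolation=cv2.INTER_CUBIC)
w=cv2.imread('pics/w3.png')[150:350,190:330];w=cv2.resize(w,(267,400))
cv2.imwrite('pics/crop2.png',np.hstack([s,w]))
E
```

```text
time: 4.6
eef_pos: [0.5994, -0.1625, 0.1348]
ee_rot: [-0.001, 0.891, -0.454, 0.002]
wrist_force: [-0.0, 0.1, 0.5]
gripper_width: 0.0228
```

View pics/crop2.png

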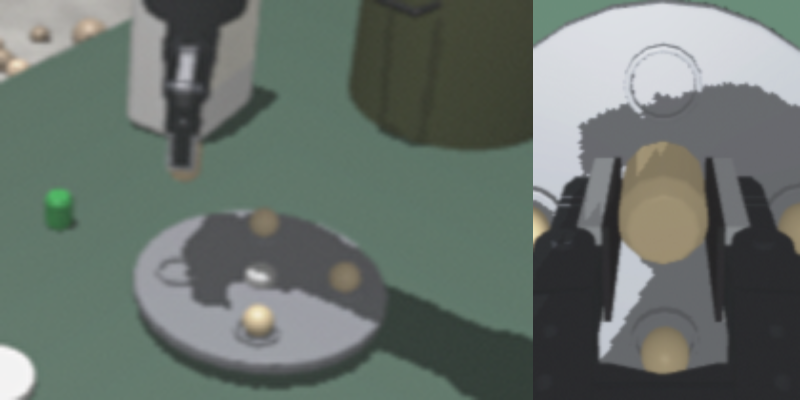

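The barrel is held upright. Its ring is empty, and the three balls are still in theirs. Next I'll carry it over the cup.

```bash
python3 - <<'E'
from h import *
s=sense();b=atz('w3',257.6,259,.151);print('bait minus tcp',b-s['eef_pos'],s['eef_pos'])
plan([.5789,.1557,.21],[.0155,.0605])
E
```

```text
bait minus tcp [0.00124316 0.00124463 0.01886716] [ 0.59739812 -0.16210046  0.13213284]
turn [3.000e-02 1.000e-02 5.032e+01] shift mm [-303.3   96.8  -77.9] q7 -0.8
turn [-1.0000e-02  4.0000e-02 -1.2968e+02] shift mm [303.3 -96.8 -77.9] q7 -0.8
```

```bash
python3 -m crank '[{"rot":[0,0,6],"xyz":[0,0,-10],"gripper":0.8},{"rot":[0,0,8],"xyz":[0,0,-15],"gripper":0.8},{"rot":[0,0,8],"xyz":[0,0,-15],"gripper":0.8},{"rot":[0,0,8],"xyz":[0,0,-15],"gripper":0.8},{"rot":[0,0,8],"xyz":[0,0,-13],"gripper":0.8},{"rot":[0,0,8],"xyz":[0,0,-10],"gripper":0.8},{"rot":[0,0,4.3],"xyz":[-5,2,0],"gripper":0.8},{"rot":[0,0,0],"xyz":[-15,5,0],"gripper":0.8}]' >/dev/null; python3 -m crank '[{"rot":[0,0,0],"xyz":[-30,10,0],"gripper":0.8},{"rot":[0,0,0],"xyz":[-35,11,0],"gripper":0.8},{"rot":[0,0,0],"xyz":[-35,11,0],"gripper":0.8},{"rot":[0,0,0],"xyz":[-35,11,0],"gripper":0.8},{"rot":[0,0,0],"xyz":[-35,11,0],"gripper":0.8},{"rot":[0,0,0],"xyz":[-35,11,0],"gripper":0.8},{"rot":[0,0,0],"xyz":[-30,10,0],"gripper":0.8},{"rot":[0,0,0],"xyz":[-20,6,0],"gripper":0.8}]'
python3 -m crank '[{"rot":[0,0,0],"xyz":[-16,5,0],"gripper":0.8},{"rot":[0,0,0],"xyz":[-8,3,0],"gripper":0.8},{"rot":[0,0,0],"xyz":[0,0,0],"gripper":0.8},{"rot":[0,0,0],"xyz":[0,0,0],"gripper":0.8}]'
python3 - <<'E'
from h import *
plan([.5789,.1557,.21],[.0155,.0605]);snap('wrist','w4');print(proj('w4',[.5789,.1557,.138]),proj('w4',[.518,.1715,.154]))
E
```

```text
time: 6.3
eef_pos: [0.5782, 0.1305, 0.2087]
ee_rot: [-0.001, -0.616, 0.788, 0.001]
wrist_force: [0.4, 0.2, -0.3]
gripper_width: 0.022
time: 6.7
eef_pos: [0.5785, 0.1498, 0.21]
ee_rot: [-0.001, -0.613, 0.79, -0.0]
wrist_force: [0.2, -1.6, -0.2]
gripper_width: 0.0224
turn [ 0.01 -0.07 -0.04] shift mm [-5.8  1.1  0. ] q7 -2.03
turn [-1.1000e-01 -2.0000e-02  1.7996e+02] shift mm [ 5.8 -1.1  0. ] q7 -2.03
[250.25698439 200.76693769] [250.20966597 286.11106622]
```

View pics/w4.png

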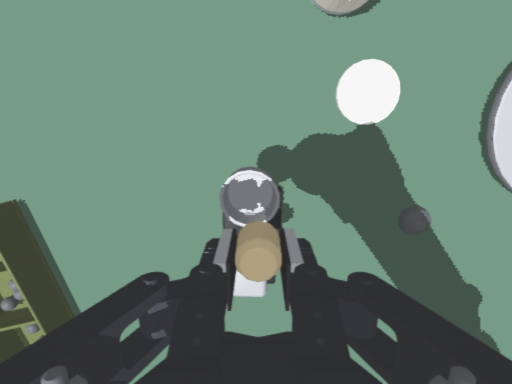

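The wrist view shows the cup rim centred at (250.5,198.5), 2 px from the prediction. The head top lies straight behind it at x≈250, so the yaw is right, and the bait is still held.

```bash
python3 - <<'E'
from h import *
c=atz('w4',250.5,198.5,.138);print(c);c=(c+[.5789,.1557,.138])/2
plan([*c[:2],.142],[.0155,.0605])
E
```

```text
[0.58058539 0.15506541 0.138     ]
turn [-0.   -0.07 -0.1 ] shift mm [-6.1  0.5 68.2] q7 -2.03
turn [-1.100e-01  0.000e+00  1.799e+02] shift mm [ 6.1 -0.5 68.2] q7 -2.03
```

```bash
python3 -m crank '[{"rot":[0,0,0],"xyz":[-6,2,5],"gripper":0.8},{"rot":[0,0,0],"xyz":[0,0,15],"gripper":0.8},{"rot":[0,0,0],"xyz":[0,0,15],"gripper":0.8},{"rot":[0,0,0],"xyz":[0,0,12],"gripper":0.8},{"rot":[0,0,0],"xyz":[0,0,8],"gripper":0.8},{"rot":[0,0,0],"xyz":[0,0,6],"gripper":0.8},{"rot":[0,0,0],"xyz":[0,0,4],"gripper":0.8},{"rot":[0,0,0],"xyz":[0,0,0],"gripper":0.8}]'
python3 - <<'E'
from h import *
plan([.5797,.1554,.142],[.0155,.0605]);snap('wrist','w5');snap('side','s2')
w=cv2.imread('pics/w5.png')[150:350,170:340];w=cv2.resize(w,(340,400))
s=cv2.resize(cv2.imread('pics/s2.png')[170:280,150:270],(436,400),interpolation=cv2.INTER_CUBIC)
cv2.imwrite('pics/crop3.png',np.hstack([w,s]))
E
```

```text
time: 7.55
eef_pos: [0.578, 0.1574, 0.1449]
ee_rot: [-0.0, -0.613, 0.79, 0.0]
wrist_force: [0.4, 0.0, -0.2]
gripper_width: 0.0222
turn [ 0.03 -0.02  0.02] shift mm [ 1.5 -2.1  2.9] q7 -2.02
turn [ 3.0000e-02  4.0000e-02 -1.7998e+02] shift mm [-1.5  2.1  2.9] q7 -2.02
```

View pics/crop3.png

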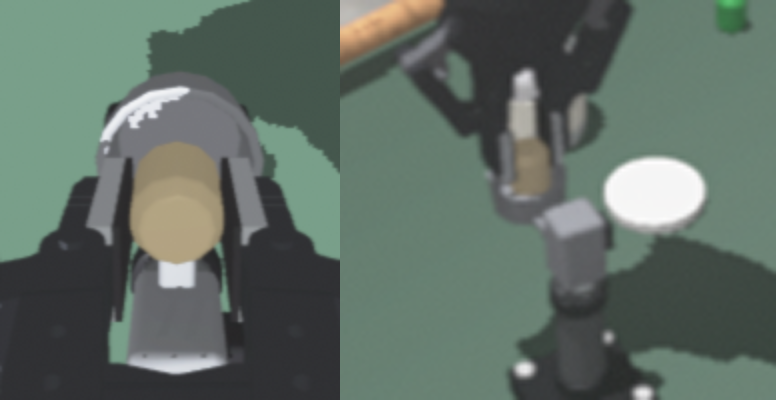

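```bash
python3 - <<'E'
from h import *
b=atz('w5',259,264,.161);print(b,'far rim', atz('w5',260,150+73/2,.138),'near rim?',atz('w5',259,150+290/2,.138))
E
python3 -m crank '[{"rot":[0,0,0],"xyz":[0,0,2],"gripper":0.8},{"rot":[0,0,0],"xyz":[0,0,1],"gripper":0.8},{"rot":[0,0,0],"xyz":[0,0,0],"gripper":0.8}]'
```

```text
[0.57523108 0.15782693 0.161     ] far rim [0.60558934 0.1494423  0.138     ] near rim? [0.54260569 0.16603168 0.138     ]
time: 7.95
eef_pos: [0.5781, 0.1575, 0.1423]
ee_rot: [0.0, -0.613, 0.79, 0.0]
wrist_force: [0.4, 0.8, 0.5]
gripper_width: 0.0225
```

```bash
python3 -m crank '[{"rot":[0,0,0],"xyz":[0,-3,0],"gripper":0.8},{"rot":[0,0,0],"xyz":[0,0,0],"gripper":0.8},{"rot":[0,0,0],"xyz":[0,0,1],"gripper":0.8},{"rot":[0,0,0],"xyz":[0,0,0],"gripper":0.8}]'
python3 -m crank '[{"rot":[0,0,0],"xyz":[0,0,0],"gripper":0.4},{"rot":[0,0,0],"xyz":[0,0,0],"gripper":0.35},{"rot":[0,0,0],"xyz":[0,0,0],"gripper":0.3},{"rot":[0,0,0],"xyz":[0,0,0],"gripper":0.25},{"rot":[0,0,0],"xyz":[0,0,0],"gripper":0.2},{"rot":[0,0,0],"xyz":[0,0,0],"gripper":0.1},{"rot":[0,0,0],"xyz":[0,0,-5],"gripper":0},{"rot":[0,0,0],"xyz":[0,0,-15],"gripper":0}]'
python3 -m crank '[{"rot":[0,0,0],"xyz":[0,0,-20],"gripper":-0.5},{"rot":[0,0,0],"xyz":[0,0,-20],"gripper":-0.5},{"rot":[0,0,0],"xyz":[0,0,-10],"gripper":-0.5},{"rot":[0,0,0],"xyz":[0,0,0],"gripper":-0.5}]'
python3 - <<'E'
from h import *
snap('wrist','w6');snap('side','s3');print(sense()['eef_pos'])
w=cv2.imread('pics/w6.png')[150:350,170:340];w=cv2.resize(w,(340,400))
s=cv2.resize(cv2.imread('pics/s3.png')[170:280,150:270],(436,400),interpolation=cv2.INTER_CUBIC)
cv2.imwrite('pics/crop4.png',np.hstack([w,s]))
E
```

```text
time: 8.35
eef_pos: [0.5809, 0.1567, 0.1412]
ee_rot: [-0.0, -0.613, 0.79, 0.0]
wrist_force: [1.0, 0.5, -0.3]
gripper_width: 0.0226
time: 9.15
eef_pos: [0.5799, 0.1565, 0.1608]
ee_rot: [-0.002, -0.613, 0.79, 0.001]
wrist_force: [-0.4, 0.2, -0.1]
gripper_width: 0.0427
time: 9.55
eef_pos: [0.5824, 0.1571, 0.2137]
ee_rot: [0.002, -0.613, 0.79, -0.001]
wrist_force: [0.5, 0.7, -0.5]
gripper_width: 0.0636
[0.58078876 0.15680146 0.21137264]
```

View pics/crop4.png

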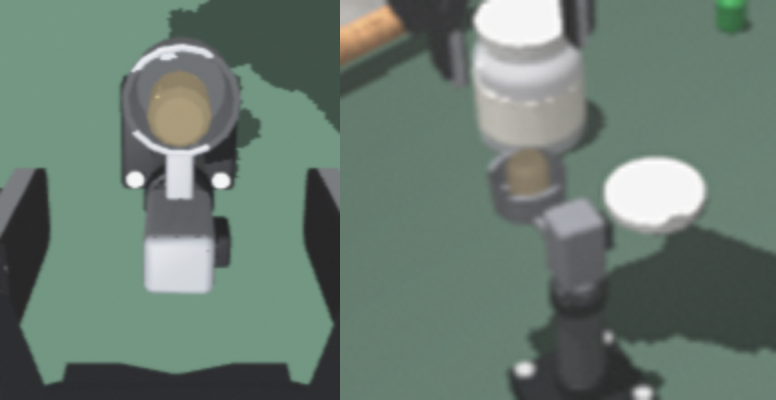

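The bait stands upright in the cup. The head top is at crop (179,264), and the black button sticks out on its right side.

```bash
python3 - <<'E'
from h import *
h=atz('w6',259.5,282,.154);c=atz('w6',260.5,199,.138);print(h,c,np.hypot(*(c-h)[:2]))
x=(c-h)[:2];x/=np.linalg.norm(x);print('xdir',x)
hh=(h+[.5185,.1713,.154])/2;y=np.array([.248,.969]);print('use',hh)
plan([*hh[:2],.2],[.0155,.0605]);plan([*hh[:2],.117],[.0155,.0605])
E
```

```text
[0.52171892 0.17168845 0.154     ] [0.58145839 0.15564475 0.138     ] 0.06185632369450469
xdir [ 0.9657779 -0.2593705]
use [0.52010946 0.17149423 0.154     ]
turn [0.   0.   0.03] shift mm [ 0.8 62.4 11.4] q7 -2.04
turn [-1.0000e-02  1.0000e-02 -1.7997e+02] shift mm [ -0.8 -62.4  11.4] q7 -2.04
turn [0.   0.   0.03] shift mm [ 0.8 62.4 94.4] q7 -2.04
turn [-1.0000e-02  1.0000e-02 -1.7997e+02] shift mm [ -0.8 -62.4  94.4] q7 -2.04
```

```bash
python3 -m crank '[{"rot":[0,0,0],"xyz":[1,12,0],"gripper":-0.6},{"rot":[0,0,0],"xyz":[0,25,0],"gripper":-0.6},{"rot":[0,0,0],"xyz":[0,18,0],"gripper":-0.6},{"rot":[0,0,0],"xyz":[0,7,0],"gripper":-0.6},{"rot":[0,0,0],"xyz":[0,0,10],"gripper":-0.6},{"rot":[0,0,0],"xyz":[0,0,20],"gripper":-0.6},{"rot":[0,0,0],"xyz":[0,0,20],"gripper":-0.6},{"rot":[0,0,0],"xyz":[0,0,20],"gripper":-0.6}]' 
python3 -m crank '[{"rot":[0,0,0],"xyz":[0,0,15],"gripper":-0.5},{"rot":[0,0,0],"xyz":[0,0,9],"gripper":-0.4},{"rot":[0,0,0],"xyz":[0,0,3],"gripper":-0.3},{"rot":[0,0,0],"xyz":[0,0,0],"gripper":-0.2},{"rot":[0,0,0],"xyz":[0,0,0],"gripper":-0.1},{"rot":[0,0,0],"xyz":[0,0,0],"gripper":-0.1}]'
python3 - <<'E'
from h import *
plan([.5199,.1710,.114],[.0155,.0605])
snap('wrist','w7')
E
```

```text
time: 10.45
eef_pos: [0.5216, 0.1707, 0.1398]
ee_rot: [0.0, -0.613, 0.79, -0.0]
wrist_force: [-0.5, -0.3, -0.4]
gripper_width: 0.0686
time: 11.05
eef_pos: [0.5214, 0.1713, 0.115]
ee_rot: [0.001, -0.613, 0.79, -0.0]
wrist_force: [-0.1, 0.0, -0.5]
gripper_width: 0.0473
turn [-0.08  0.05  0.02] shift mm [0.7 1.3 1. ] q7 -2.07
turn [-8.0000e-02 -1.2000e-01 -1.7998e+02] shift mm [-0.7 -1.3  1. ] q7 -2.07
```

View pics/w7.png

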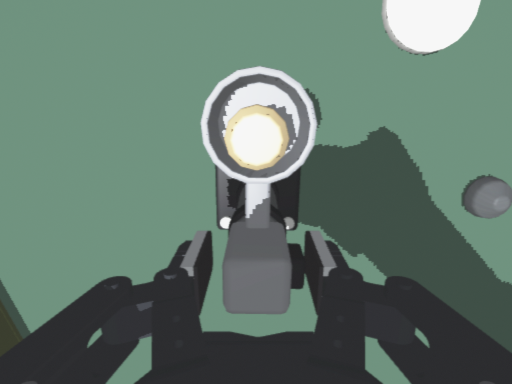

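The head (u 225–291) is centred between the pads with the button facing the right pad. The bait is upright in the cup at (257,138). Squeezing now.

```bash
python3 -m crank '[{"rot":[0,0,0],"xyz":[0.5,0,0],"gripper":0},{"rot":[0,0,0],"xyz":[0,0,0],"gripper":0.1},{"rot":[0,0,0],"xyz":[0,0,0],"gripper":0.2},{"rot":[0,0,0],"xyz":[0,0,0],"gripper":0.3},{"rot":[0,0,0],"xyz":[0,0,0],"gripper":0.5},{"rot":[0,0,0],"xyz":[0,0,0],"gripper":0.8},{"rot":[0,0,0],"xyz":[0,0,0],"gripper":1},{"rot":[0,0,0],"xyz":[0,0,0],"gripper":1}]' 60
python3 -m crank '[{"rot":[0,0,0],"xyz":[0,0,0],"gripper":1},{"rot":[0,0,0],"xyz":[0,0,0],"gripper":1},{"rot":[0,0,0],"xyz":[0,0,0],"gripper":1},{"rot":[0,0,0],"xyz":[0,0,0],"gripper":1}]' 60
```

```text
time: 11.9
eef_pos: [0.5211, 0.1721, 0.1151]
ee_rot: [0.001, -0.613, 0.79, 0.0]
wrist_force: [-1.2, 1.0, 6.9]
gripper_width: 0.0273
time: 12.3
eef_pos: [0.5211, 0.1721, 0.1151]
ee_rot: [0.001, -0.613, 0.79, 0.0]
wrist_force: [-1.0, 1.7, 7.0]
gripper_width: 0.0271
```

The width reads 27.1 mm. With the same −1.6 mm reading offset seen on the 24 mm bait, that matches 29 mm, so the button is fully in. Pulling up gently.

```bash
python3 -m crank '[{"rot":[0,0,0],"xyz":[0,0,-1],"gripper":1},{"rot":[0,0,0],"xyz":[0,0,-2],"gripper":1},{"rot":[0,0,0],"xyz":[0,0,-3],"gripper":1},{"rot":[0,0,0],"xyz":[0,0,-3],"gripper":1},{"rot":[0,0,0],"xyz":[0,0,-3],"gripper":1},{"rot":[0,0,0],"xyz":[0,0,-3],"gripper":1},{"rot":[0,0,0],"xyz":[0,0,-3],"gripper":1},{"rot":[0,0,0],"xyz":[0,0,-2],"gripper":1}]' 60
```

```text
time: 13.1
eef_pos: [0.5211, 0.1721, 0.1346]
ee_rot: [0.001, -0.613, 0.79, 0.0]
wrist_force: [2.0, 4.4, -4.1]
gripper_width: 0.0275
```

```bash
python3 -m crank '[{"rot":[0,0,0],"xyz":[0,0,-3],"gripper":1},{"rot":[0,0,0],"xyz":[0,0,-4],"gripper":1},{"rot":[0,0,0],"xyz":[0,0,-4],"gripper":1},{"rot":[0,0,0],"xyz":[0,0,-4],"gripper":1},{"rot":[0,0,0],"xyz":[0,0,-4],"gripper":1},{"rot":[0,0,0],"xyz":[0,0,-4],"gripper":1},{"rot":[0,0,0],"xyz":[0,0,-4],"gripper":1},{"rot":[0,0,0],"xyz":[0,0,-3],"gripper":1}]' 60
python3 -m crank '[{"rot":[0,0,0],"xyz":[0,0,-4],"gripper":1},{"rot":[0,0,0],"xyz":[0,0,-4],"gripper":1},{"rot":[0,0,0],"xyz":[0,0,-4],"gripper":1},{"rot":[0,0,0],"xyz":[0,0,-4],"gripper":1},{"rot":[0,0,0],"xyz":[0,0,-4],"gripper":1},{"rot":[0,0,0],"xyz":[0,0,-3],"gripper":1},{"rot":[0,0,0],"xyz":[0,0,-2],"gripper":1},{"rot":[0,0,0],"xyz":[0,0,0],"gripper":1}]' 60
```

```text
time: 13.9
eef_pos: [0.5211, 0.172, 0.1646]
ee_rot: [0.001, -0.613, 0.79, 0.0]
wrist_force: [2.0, 5.3, -3.7]
gripper_width: 0.0276
time: 14.7
eef_pos: [0.5211, 0.172, 0.1897]
ee_rot: [0.001, -0.613, 0.79, 0.0]
wrist_force: [2.3, 5.7, -1.7]
gripper_width: 0.0276
```

```bash
for i in 1 2 3; do :; done; python3 -m crank '[{"rot":[0,0,0],"xyz":[0,0,-2],"gripper":1},{"rot":[0,0,0],"xyz":[0,0,-2],"gripper":1},{"rot":[0,0,0],"xyz":[0,0,0],"gripper":1}]' 60
python3 -m crank '[{"rot":[0,0,0],"xyz":[0,0,-1],"gripper":1},{"rot":[0,0,0],"xyz":[0,0,0],"gripper":1}]' 60
python3 -m crank '[{"rot":[0,0,0],"xyz":[0,0,-1],"gripper":1},{"rot":[0,0,0],"xyz":[0,0,0],"gripper":1}]' 60
```

```text
time: 15.0
eef_pos: [0.5211, 0.1721, 0.1937]
ee_rot: [0.001, -0.613, 0.79, 0.0]
wrist_force: [2.5, 4.9, -1.8]
gripper_width: 0.0276
time: 15.2
eef_pos: [0.521, 0.1721, 0.1945]
ee_rot: [0.001, -0.613, 0.79, 0.0]
wrist_force: [1.4, 5.6, -1.9]
gripper_width: 0.0274
time: 15.4
eef_pos: [0.5211, 0.172, 0.1952]
ee_rot: [0.001, -0.613, 0.79, 0.0]
wrist_force: [3.6, 4.8, -5.8]
gripper_width: 0.0275
```

```bash
python3 -m crank '[{"rot":[0,0,0],"xyz":[0,0,-1],"gripper":1},{"rot":[0,0,0],"xyz":[0,0,0],"gripper":1},{"rot":[0,0,0],"xyz":[0,0,0],"gripper":1}]' 60
python3 - <<'E'
from h import *
snap('side','s4');snap('wrist','w8')
w=cv2.imread('pics/w8.png')[60:340,160:360];w=cv2.resize(w,(286,400))
s=cv2.resize(cv2.imread('pics/s4.png')[150:300,150:350],(514,400),interpolation=cv2.INTER_CUBIC)
cv2.imwrite('pics/crop5.png',np.hstack([w,s]))
E
```

```text
time: 15.7
eef_pos: [0.521, 0.172, 0.1952]
ee_rot: [0.001, -0.613, 0.79, 0.0]
wrist_force: [5.9, 5.7, -12.2]
gripper_width: 0.0273
```

View pics/crop5.png

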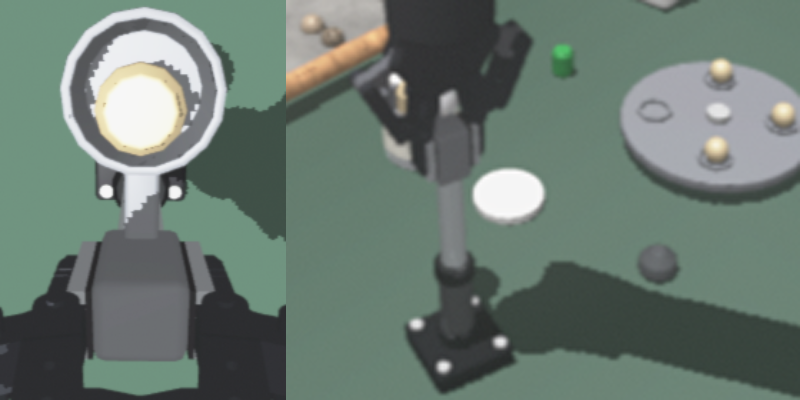

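The head is fully out, and the pull now meets a rigid stop (no further travel, force up to 12 N). The bait is upright in the cup, the button is squeezed, and the balls are in their rings. Handing in.

```bash
python3 -c "
from bench import *
print(job_done())"
```

```text
the job is handed in; nothing more can be done
None
```

The job is done and handed in at about 16 s of the 58 s allowed. The barrel bait is in the stand's cup, and the gripper is still squeezing the button and holding the head at its second stop.

**Last checks:**
- **Head:** the tool rose 80.1 mm from its gripping height. The last 1 mm of pull gave no more movement, and the wrist force rose to about 12 N, so the head is against its rigid end.
- **Button:** the finger opening read 27.3 mm where a fully pressed button should give 29 mm. The gripper also read about 1.5 mm low on the 24 mm bait, so I take the button as fully in. It stayed steady all the way up, though I have no direct reading of the button itself.
- **Bait and bystanders:** the last pictures show the bait upright in the cup and the three balls in their rings. The lid, sinker and green look-alike appear undisturbed. The jar was mostly hidden behind the gripper in that view, but nothing came near it.

**Disagreement:** my estimates of the cup and head positions differed by 2–4 mm between views. I used averages and a 3 mm correction before letting go of the bait.

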